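# Square a frame tube into the stop jig

## Robot

A 6-joint arm with a two-finger parallel gripper is mounted at the origin on the work surface. World frame = base frame: x ahead of the robot, y to its left, z up, the work surface at z = 0. Lengths are in m, angles in degrees, forces in N, time in s.
With the tool pointing down it reaches from about 0.4 to 0.825 m from the base axis. Payload 7 kg.
Tool frame: the origin (TCP) lies midway between the tips of the shut fingers; the grasp point (between the pads) lies 19 mm behind it; z points along the fingers, y is the line along which they close (so a half turn about z gives the same grasp; the last joint's range is limited). The gripper opens to 88 mm and grips with 3 to 60 N. Pads are 19 mm wide; open, the fingers measure 130 mm over their backs; the gripper's body (78 mm by 193 mm) begins 47 mm behind the grasp point.
Start: joints at [81.652, 20.546, 0.682, 0, -70.136, -16.507], TCP at [0.284, 0.612, 0.227] pointing down, gripper open.
Joint ranges: [-176.03, 176.03], [-82.01, 121.73], [-58.28, 71.71], [-173.87, 95.51], [-174.79, -0.11], [-173.66, 173.66]. Speed limits (degrees/s): [136.94, 136.94, 172.46, 180, 180, 180].

## Interface

Orientations are given as [roll, pitch, yaw] about the fixed x, y, z axes, in that order (R = Rz(yaw) Ry(pitch) Rx(roll)).
In Python, from plant import telemetry, viewer, workorder gives the robot as it stands. The module is installed in compiled form; this text tells all that it offers.
- The arm moves only by the tool carry_out, never from a script. Its argument "rows" is a list of rows, each a list of 6 numbers: the shift along the tool's x, y, z in m, then the turn, a rotation vector about the tool's x, y, z in rad. In form: [[tx, ty, tz, ax, ay, az], ...]. A call has 1 to 8 rows; each row is the pose to reach, as a shift and turn from the pose commanded when the call began, along the tool's axes at that moment; what a row does not reach only later rows make up. A row lasts 1/8 s, in which the tool goes at most 62.5 mm and 10.7 degrees, less where a joint would pass 70% of its speed; a pose out of reach is approached as far as the arm can. A call with a gripper value outside its range is refused whole. "grip" is the gripper's target within -1 to 1 (fully open at 1, half-way at 0, shut at -1), set as the call begins (left out, the last holds). The fingers move at their own pace and stop on an object; the grip force is fixed at half the most. Time passes only in rows, so rows that repeat a pose let the fingers close. It gives the time, the measured TCP pose, the force, the opening and the grip force at its end, in the units of the state.
- telemetry.get_obs(): the state, without advancing time (a new reading comes with each control period).
- viewer.snapshot(name): name is "scene" or "top" or "wrist"; returns the picture (480x640x3 uint8, red, green, blue); there is no depth.
- viewer.camera_info(name): a dict with "intrinsics" (3x3 intrinsics, pixels), "extrinsics" (4x4, takes a point from camera to world coordinates); the wrist camera has in their place "tool_from_camera" (4x4, takes a point from camera to tool coordinates, whose origin is the TCP and whose axes are the flange's). Camera axes: x right, y down, z forward; pixel columns grow to the right and rows downward; lengths in m; the calibration is good to about 2 mm. The wrist camera is an equidistant fisheye: a pixel r from the principal point sees the ray r / f radians off the axis. A picture is of the moment at which its call begins: read the wrist's pose just before it. camera_info takes no time and is no camera call.
- workorder.close_job(): hands the job in; it is judged then, once.
The state is a dict: "clock": time; "joint_pos": joint angles; "qvel": joint speeds; "tau": joint torques, N m; "tool_pos": TCP position; "orientation": TCP orientation; "force": force on the tool from outside, world axes, zero at the start; "moment": the same for the moment, N m; "opening": finger opening in m; "gripper_force": force on a finger pad.
Only numpy, scipy, OpenCV 4.12 (cv2) and the standard library are available. Lean on these libraries where they do the work, as an engineer would, in place of code of your own. Each camera call takes 0.05 s, during which the arm holds its last target. There are 200 camera calls.

## Task

Gently push the capped square tube across the jig board, with the tips or outside of the fingers only, until it lies flat along the back fence with one end butted against the stop block that is clamped to the fence, with no gap at either. Do not take the tube between the fingers, lift it, tip it or ram it, and leave the corner casting, the screwdriver, the bin and the bottle where they are.

Things in the scene. Friction and masses are not known exactly. Their poses are not given: they have to be found in the camera images.
- jig: Fixed stop jig on the bench: a black plywood board 12 mm thick, 260 mm (its x, from -115 to +145 mm) by 500 mm (its y, from -250 to +250 mm), origin on the bench under the board, z up; its top is at z = 12 mm. Along its far side stands a straight aluminium fence, 480 mm long (along the jig's y), 30 mm thick and 20 mm high above the board; the fence's working face is the plane x = +100 mm of the jig frame, looking to -x (towards the robot). The jig's place and yaw change.
- stop: Fixed steel stop block on the jig board against the fence, 60 mm (x) by 40 mm (y) by 30 mm high, axes parallel to the jig's, origin at the centre of the block's underside on the board. Its working face is the plane y = -20 mm of its own frame, looking to -y (to the robot's right). A clamping arm and a black knob on it reach 56 mm above the board, over the fence. It is clamped tight and does not move; its place along the fence changes.
- tube_center (a point): Centre of the loose aluminium square tube with grey end caps, lying on the jig board: 35 x 35 mm in section, 200 mm long along its y axis, 0.2 to 0.43 kg; z up, centre 17.5 mm above the board. Starts clear of fence and stop, on the stop's -y side, skewed up to 0.35 rad. It slides against 2 to 6 N of friction and stays put; fence and stop are rigid: approach slowly (25 mm/s).
- casting: Bystander: loose steel corner piece 34 mm square and 40 mm high on the jig board near its front left corner (towards the robot, on the stop's side); origin at the centre of its underside.
- driver: Bystander: loose screwdriver lying on the bench to the robot's right of the jig; about 200 mm long along its x.
- bin: Bystander: loose open blue plastic bin 160 by 100 by 70 mm on the bench to the robot's left of the jig; origin at the centre of its underside.
- oil: Bystander: loose white plastic bottle, 48 mm across, 120 mm high, upright on the bench to the robot's right of the jig; origin at the centre of its underside.
There are look-alikes about, which are no part of the job. Of the things that look like the part that bears tube_center, the smaller one is meant.

How it is judged (in metres and radians):
At the end, for the whole second after the job is handed in: The tube lies on the board, upright as it began, at rest, its side within 3 mm of the fence's face and parallel to it within 0.02 rad, its end within 3 mm of the stop block's face (x of tube_center in the frame of jig between 0.0795 and 0.085 m and y of tube_center in the frame of stop between -0.123 and -0.117 m and angle between the y axis of tube_center and the y axis of jig, either way round below 0.02 rad and z of tube_center in the frame of jig below 0.0325 m and angle between tube_center's own z axis and vertical below 0.05 rad and linear speed of tube below 0.01 m/s); the robot touches nothing.
It fails at once if the tube is lifted more than 6 mm off the board or tipped by more than 0.25 rad (height (world z) of tube_center above 0.0355 m or angle between tube_center's own z axis and vertical above 0.25 rad).
It fails at once if the tube is taken between the fingers (the grasp point comes down over the tube with the fingertips below its top) (x of the grasp point in the frame of tube_center between -0.013 and 0.013 m and y of the grasp point in the frame of tube_center between -0.1 and 0.1 m and z of the grasp point in the frame of tube_center below 0.0325 m).
It fails at once if the tube is rammed (over 80 N from the fingers) (contact force between the fingers and tube above 80 N).
It fails at once if the corner casting is moved by more than 10 mm (distance of casting from where it was at the start of the episode above 0.01 m).
It fails at once if the screwdriver, the bin or the bottle is moved by more than 15 mm (distance of any of driver, bin, oil from where it was at the start of the episode above 0.015 m).
It also fails if it takes over 64 s, if anything falls off the work surface, if the arm or the gripper's body presses on something with over 40 N, if the wrist force passes 120 N, or if a joint passes its speed limit or range.

## Working session

There is one attempt and no reset: what is moved stays moved. The work goes in short steps, Python scripts to look and compute and a tool call to move; the robot and the scene stay as the last step left them, time stands still between calls to the robot, and variables do not carry over. Pictures are saved under pics/ and viewed, at most 10 in all, crops included, and the job is handed in when it is done.

Besides the shell and the picture viewer there is one more tool, called after ">>>" as a command line: name --pt "numbers of a row" for each row, then --argument value for the rest. carry_out: Moves the arm, as the interface text tells. Its arguments: {"type":"object","properties":{"rows":{"type":"array"},"grip":{"type":"number"}},"required":["rows"]}

```bash
mkdir -p pics; python3 - <<'E'
from plant import telemetry, viewer
import cv2,numpy as np
np.set_printoptions(precision=4,suppress=True)
print(telemetry.get_obs())
for n in ("scene","top"):
    im=viewer.snapshot(n); cv2.imwrite(f"pics/{n}0.png",im[...,::-1]); c=viewer.camera_info(n); print(n,c)
print(viewer.camera_info("wrist"))
E
```

```text
{'clock': 0.0, 'joint_pos': array([ 81.6514,  20.5936,   0.6343,  -0.0206, -70.1349, -16.5094]), 'qvel': array([ 0.0312, -0.0177, -0.0975,  0.0263, -0.0215, -0.042 ]), 'tau': array([ -0.0004, -58.2718,  29.3046,   6.9974,   0.0069,  -0.0001]), 'tool_pos': array([0.2835, 0.612 , 0.2256]), 'orientation': array([179.9042,  -0.0082, -24.8649]), 'force': array([ 0.454 ,  1.3339, -0.1557]), 'moment': array([ 0.0086, -0.0098, -0.0097]), 'gripper_force': 0.0, 'opening': 0.08751150306689398}
scene {'intrinsics': array([[481.9748,   0.    , 325.3829],
       [  0.    , 481.9748, 245.3835],
       [  0.    ,   0.    ,   1.    ]]), 'extrinsics': array([[-0.1468,  0.7771, -0.6121,  1.1695],
       [ 0.9891,  0.1248, -0.0786,  0.082 ],
       [ 0.0153, -0.6169, -0.7869,  1.0069],
       [ 0.    ,  0.    ,  0.    ,  1.    ]])}
top {'intrinsics': array([[450.1995,   0.    , 324.602 ],
       [  0.    , 450.1995, 238.3426],
       [  0.    ,   0.    ,   1.    ]]), 'extrinsics': array([[ 0.0173, -0.9874,  0.1573,  0.2552],
       [-0.9998, -0.0189, -0.0086,  0.0125],
       [ 0.0115, -0.1571, -0.9875,  1.0882],
       [ 0.    ,  0.    ,  0.    ,  1.    ]])}
{'intrinsics': array([[371.6483,   0.    , 317.6509],
       [  0.    , 371.6483, 240.732 ],
       [  0.    ,   0.    ,   1.    ]]), 'tool_from_camera': array([[ 0.0004, -0.956 , -0.2933,  0.0786],
       [ 1.    ,  0.0002,  0.0006, -0.0002],
       [-0.0005, -0.2933,  0.956 , -0.1574],
       [ 0.    ,  0.    ,  0.    ,  1.    ]])}
```

View pics/top0.png

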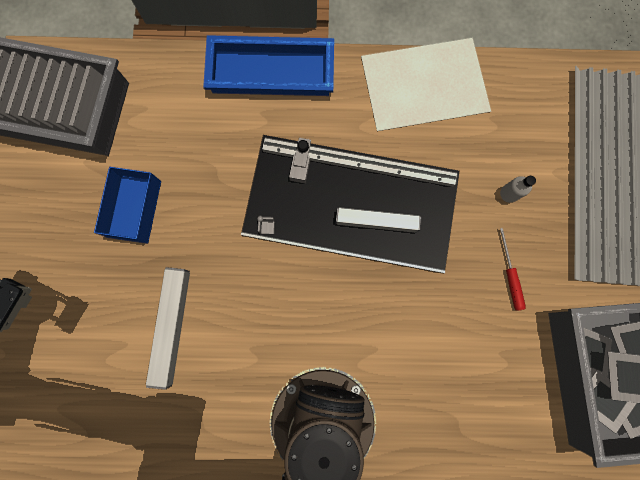

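View pics/scene0.png

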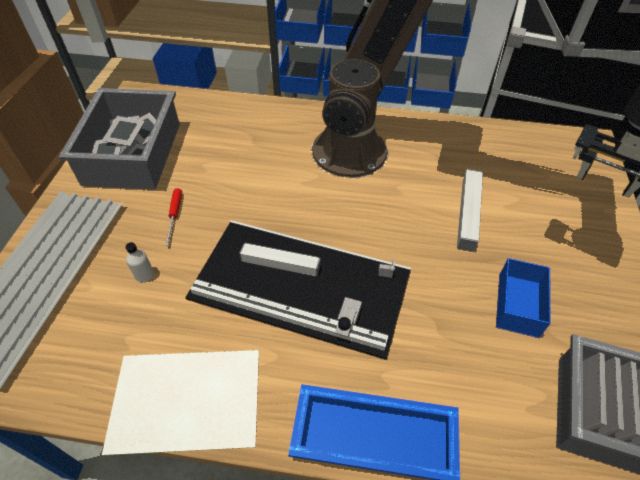

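The top view shows the board with corners at about (263,136), (459,171), (445,272) and (242,235). The tube is at (337–420, 208–231), the stop at (300,160) and the casting at (266,226). I'll zoom in for accurate pixels.

```bash
python3 - <<'E'
import cv2
im=cv2.imread("pics/top0.png")[126:280,236:466]
cv2.imwrite("pics/topc.png",cv2.resize(im[:,:200],None,fx=4,fy=4,interpolation=cv2.INTER_CUBIC)[:600])
im=cv2.imread("pics/scene0.png")[215:360,180:415]
cv2.imwrite("pics/scc.png",cv2.resize(im,None,fx=3.4,fy=3.4,interpolation=cv2.INTER_CUBIC))
E
```

```text
(no output)
```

View pics/topc.png

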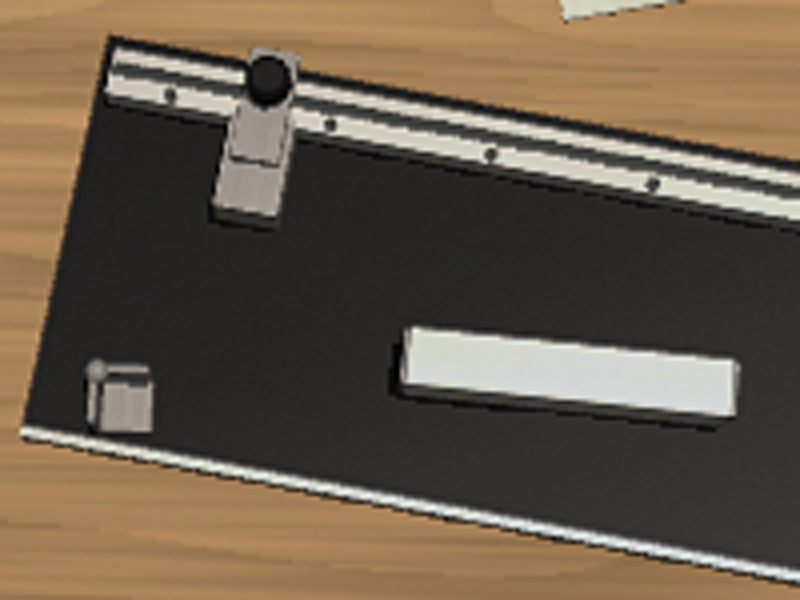

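View pics/scc.png

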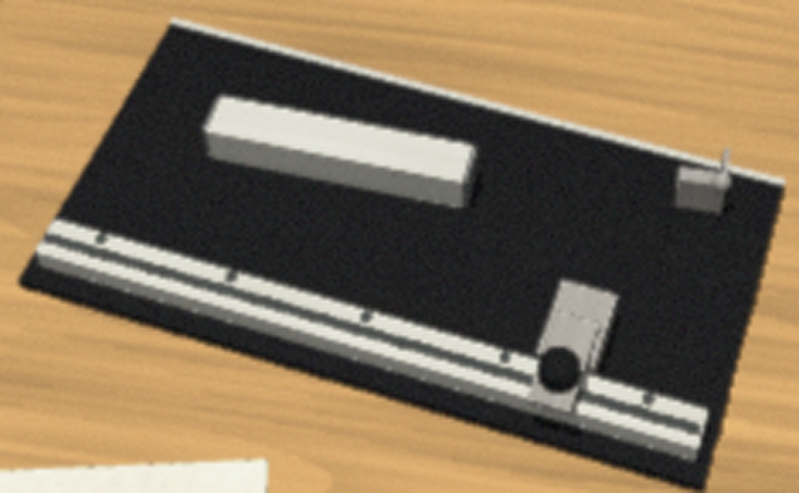

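```bash
cat > h.py <<'E'
import numpy as np
from scipy.optimize import least_squares
from plant import viewer
def proj(c,P):
    i=viewer.camera_info(c); E=np.linalg.inv(i["extrinsics"]); q=(np.c_[P,np.ones(len(P))]@E.T)[:,:3]@i["intrinsics"].T
    return q[:,:2]/q[:,2:]
def px(c,p):
    p=np.array(p,float)
    return (p+.5)/4-.5+[236,126] if c=="top" else (p+.5)/3.4-.5+[180,215]
def T(pose,P):
    x,y,a=pose; P=np.array(P,float); c,s=np.cos(a),np.sin(a)
    return np.c_[x+c*P[:,0]-s*P[:,1],y+s*P[:,0]+c*P[:,1],P[:,2]]
E
python3 - <<'E'
from h import *
B=[(.145,.25,.012),(-.115,.25,.012),(.145,-.25,.012),(-.115,-.25,.012)]
tb=np.vstack([px("top",[(109,38),(24,430)]),[(459.5,170.5),(445,272)]])
sb=px("scene",[(707,490),(783,183),(22,283),(172,20)])
F=[(.1,.24,.032)]; tf=px("top",[(108,96)])
S0=px("top",[(280,217)]); S1=px("scene",[(563,280)])
U=[(.0175,.1,.047),(-.0175,.1,.047),(-.0175,-.1,.047),(.0175,-.1,.047)]
tu=px("top",[(408,327),(402,385),(735,417),(740,360)])
su=px("scene",[(467,180),(475,146),(218,97),(205,127)])
for cams in (("top",),("scene",),("top","scene")):
    def f(p):
        r=[]
        S=T(p[:3],[(.04,p[6]-.02,.042)])
        for c in cams:
            b,u,s=(tb,tu,S0) if c=="top" else (sb,su,S1)
            r+=[proj(c,T(p[:3],B))-b,proj(c,T(p[3:6],U))-u,proj(c,S)-s]
            if c=="top": r+=[proj(c,T(p[:3],F))-tf]
        return np.vstack(r).ravel()
    o=least_squares(f,[.55,0,-.1,.5,-.1,-.1,.1]); p=o.x
    print(cams,p.round(4),"rms",np.sqrt(np.mean(o.fun**2)))
    R=np.array([[np.cos(p[2]),np.sin(p[2])],[-np.sin(p[2]),np.cos(p[2])]])
    print("tube in jig",R@(p[3:5]-p[:2]),p[5]-p[2], "casting?")
    g=lambda q:T(p[:3],[q+(0,)])[0,:2].round(4)
    print("target",g((.0825,p[6]-.12)))
E
```

```text
('top',) [ 0.5038 -0.0604 -0.1668  0.4705 -0.1229 -0.08    0.14  ] rms 0.5720241615769492
tube in jig [-0.02246774 -0.06719735] 0.0868139569170592 casting?
target [ 0.5885 -0.0544]
('scene',) [ 0.5057 -0.0572 -0.1637  0.4707 -0.122  -0.0807  0.1395] rms 0.6577614415747801
tube in jig [-0.02403718 -0.06957614] 0.08300800767152469 casting?
target [ 0.5903 -0.0515]
('top', 'scene') [ 0.5045 -0.0591 -0.1659  0.4705 -0.1225 -0.0805  0.1401] rms 0.7336502042847418
tube in jig [-0.02305609 -0.068175  ] 0.08541045854354438 casting?
target [ 0.5892 -0.0529]
```

```bash
cat >> h.py <<'E'
J=(.5045,-.0591,-.166)
from scipy.spatial.transform import Rotation as Ro
from plant import telemetry
def state():
    o=telemetry.get_obs(); p=o["tool_pos"]; R=Ro.from_euler("xyz",o["orientation"],degrees=True)
    Rj=Ro.from_euler("z",J[2])
    j=Rj.inv().apply(p-[J[0],J[1],0]); print("t",o["clock"],"jig",j.round(4),"F jig",Rj.inv().apply(o["force"]).round(1),"ori",o["orientation"].round(2),"open",o["opening"])
    return p,R
def shift(w):  # world target -> tool shift
    p,R=state(); print(R.inv().apply(np.array(w)-p).round(4))
E
python3 - <<'E'
from h import *
def ray(c,u,z):
    i=viewer.camera_info(c);E=i["extrinsics"];d=E[:3,:3]@np.linalg.inv(i["intrinsics"])@[*u,1]
    return E[:3,3]+d*(z-E[2,3])/d[2]
Rj=Ro.from_euler("z",J[2])
for n,c,u,z in (("bottle","top",(503,198),0),("bottlecap","top",(530,181),.12),("driver tip","top",(500,230),0),("driver end","top",(520,308),.01),("casting","top",(266,229),.03)):
    w=ray(c,u,z); print(n,w.round(3),"jig",Rj.inv().apply(w-[J[0],J[1],0]).round(3))
shift((.45,.2,.2)); w=T(J,[(-.078,-.068,.1)])[0]; print(w); shift(w); shift((*w[:2],.025))
E
```

```text
bottle [ 0.539 -0.44   0.   ] jig [ 0.097 -0.37   0.   ]
bottlecap [ 0.548 -0.453  0.12 ] jig [ 0.108 -0.381  0.12 ]
driver tip [ 0.458 -0.429  0.   ] jig [ 0.015 -0.373  0.   ]
driver end [ 0.268 -0.465  0.01 ] jig [-0.166 -0.439  0.01 ]
casting [0.444 0.143 0.03 ] jig [-0.093  0.19   0.03 ]
t 0.1 jig [-0.3288  0.6255  0.2257] F jig [-0.1 -0.4 -0.8] ori [ 1.7992e+02 -1.0000e-02 -2.4860e+01] open 0.08779002776895135
[0.3243 0.3039 0.0262]
[ 0.41633599 -0.11327663  0.1       ]
t 0.1 jig [-0.3288  0.6255  0.2257] F jig [-0.1 -0.4 -0.8] ori [ 1.7992e+02 -1.0000e-02 -2.4860e+01] open 0.08779002776895135
[0.4254 0.6022 0.1267]
t 0.1 jig [-0.3288  0.6255  0.2257] F jig [-0.1 -0.4 -0.8] ori [ 1.7992e+02 -1.0000e-02 -2.4860e+01] open 0.08779002776895135
[0.4254 0.6021 0.2017]
```

>>> carry_out --pt "0.04 0.038 0.0 0 0 -0.03" --pt "0.08 0.076 0.005 0 0 -0.07" --pt "0.12 0.114 0.01 0 0 -0.11" --pt "0.16 0.152 0.015 0 0 -0.15" --pt "0.2 0.19 0.02 0 0 -0.19" --pt "0.24 0.228 0.026 0 0 -0.23" --pt "0.28 0.266 0.026 0 0 -0.268" --pt "0.324 0.304 0.026 0 0 -0.268" --grip 1

```text
clock: 1.1
tool_pos: [0.45, 0.1987, 0.2005]
orientation: [-180.0, 0.0, -9.4]
force: [0.8, 0.6, -0.2]
opening: 0.0879
gripper_force: 0.0
```

```bash
python3 -c "
from h import *
shift((.4163,-.1133,.1))"
```

```text
t 1.1 jig [-0.0963  0.2453  0.2005] F jig [ 0.7  0.7 -0.2] ori [-180.      0.     -9.43] open 0.0879399550239294
[0.0178 0.3133 0.1005]
```

>>> carry_out --pt "0.0 0.04 0.0 0 0 0" --pt "0.0 0.08 0.01 0 0 0" --pt "0.005 0.12 0.025 0 0 0" --pt "0.01 0.16 0.04 0 0 0" --pt "0.015 0.2 0.055 0 0 0" --pt "0.018 0.24 0.07 0 0 0" --pt "0.018 0.28 0.085 0 0 0" --pt "0.018 0.313 0.1 0 0 0"

```text
clock: 2.1
tool_pos: [0.4154, -0.1126, 0.1]
orientation: [180.0, 0.0, -9.5]
force: [0.3, 0.0, 0.1]
opening: 0.0876
gripper_force: 0.0
```

```bash
python3 - <<'E'
from h import *
import cv2
shift((.4163,-.1133,.026))
cv2.imwrite("pics/w1.png",viewer.snapshot("wrist")[...,::-1])
E
```

```text
t 2.1 jig [-0.079  -0.0675  0.1   ] F jig [0.3 0.1 0.1] ori [ 1.80e+02  1.00e-02 -9.53e+00] open 0.08761899574579658
[0.001  0.0005 0.074 ]
```

View pics/w1.png

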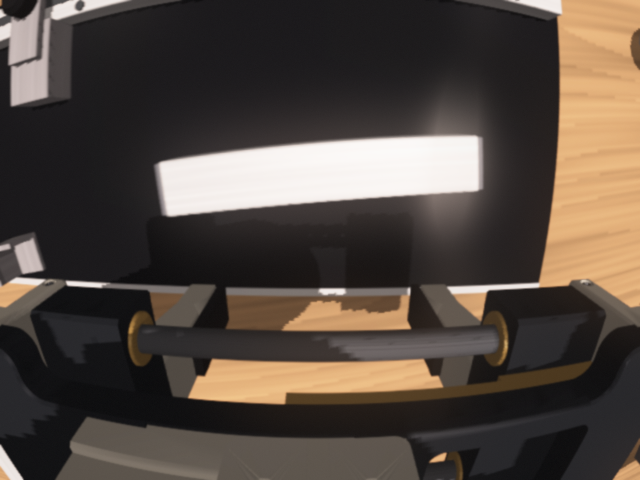

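The wrist view shows the fingertips around (200–440, 290), in front of the tube at (155–482, 135–215), with the path clear. I'll descend.

>>> carry_out --pt "0 0 0.015 0 0 0" --pt "0 0 0.03 0 0 0" --pt "0 0 0.045 0 0 0" --pt "0 0 0.06 0 0 0" --pt "0 0 0.072 0 0 0" --pt "0 0 0.074 0 0 0"

```text
clock: 2.9
tool_pos: [0.4154, -0.1113, 0.0259]
orientation: [180.0, 0.1, -9.5]
force: [0.7, -0.6, 0.0]
opening: 0.0874
gripper_force: 0.0
```

>>> carry_out --pt "0.004 0 0 0 0 0" --pt "0.008 0 0 0 0 0" --pt "0.012 0 0 0 0 0" --pt "0.015 0 0 0 0 0" --pt "0.018 0 0 0 0 0" --pt "0.021 0 0 0 0 0" --pt "0.024 0 0 0 0 0" --pt "0.027 0 0 0 0 0"

```text
clock: 3.9
tool_pos: [0.4424, -0.1157, 0.0265]
orientation: [180.0, 0.0, -9.5]
force: [-1.1, 0.7, 0.5]
opening: 0.0878
gripper_force: 0.9
```

>>> carry_out --pt "0.003 0 0 0 0 0" --pt "0.006 0 0 0 0 0" --pt "0.009 0 0 0 0 0" --pt "0.012 0 0 0 0 0" --pt "0.015 0 0 0 0 0" --pt "0.018 0 0 0 0 0" --pt "0.021 0 0 0 0 0" --pt "0.024 0 0 0 0 0"

```text
clock: 4.9
tool_pos: [0.4666, -0.1197, 0.0265]
orientation: [-180.0, -0.0, -9.5]
force: [-2.2, 1.1, -0.7]
opening: 0.0877
gripper_force: 0.8
```

```bash
python3 - <<'E'
from h import *
import cv2
state()
cv2.imwrite("pics/w2.png",viewer.snapshot("wrist")[...,::-1])
E
```

```text
t 4.9 jig [-0.0274 -0.066   0.0265] F jig [-2.4  0.7 -0.7] ori [-180.    -0.    -9.5] open 0.08773268428873483
```

View pics/w2.png

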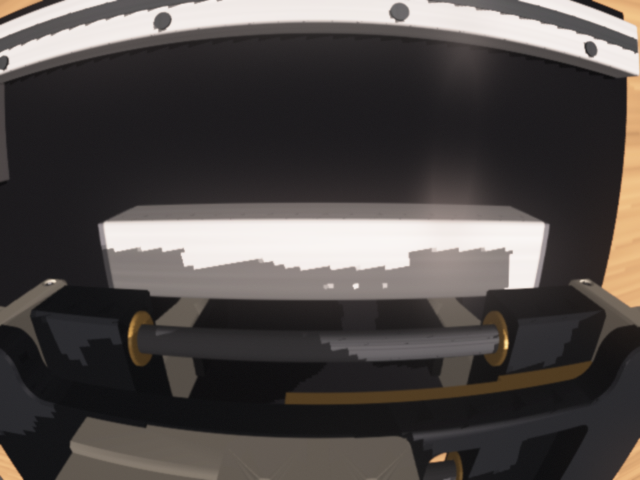

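The tube is now square on both fingers (row ~297) with the fence ahead, so I'll keep pushing.

>>> carry_out --pt "0.003 0 0 0 0 0" --pt "0.006 0 0 0 0 0" --pt "0.01 0 0 0 0 0" --pt "0.014 0 0 0 0 0" --pt "0.018 0 0 0 0 0" --pt "0.022 0 0 0 0 0" --pt "0.026 0 0 0 0 0" --pt "0.03 0 0 0 0 0"

```text
clock: 5.95
tool_pos: [0.4962, -0.1247, 0.0266]
orientation: [180.0, 0.0, -9.5]
force: [-2.5, 0.4, 0.2]
opening: 0.0875
gripper_force: 1.2
```

>>> carry_out --pt "0.003 0 0 0 0 0" --pt "0.006 0 0 0 0 0" --pt "0.009 0 0 0 0 0" --pt "0.012 0 0 0 0 0" --pt "0.015 0 0 0 0 0" --pt "0.018 0 0 0 0 0" --pt "0.021 0 0 0 0 0" --pt "0.024 0 0 0 0 0"

```text
clock: 6.95
tool_pos: [0.5198, -0.1286, 0.0266]
orientation: [-180.0, -0.0, -9.5]
force: [-2.4, 1.1, 1.6]
opening: 0.088
gripper_force: 1.3
```

>>> carry_out --pt "0.003 0 0 0 0 0" --pt "0.006 0 0 0 0 0" --pt "0.009 0 0 0 0 0" --pt "0.012 0 0 0 0 0" --pt "0.015 0 0 0 0 0" --pt "0.018 0 0 0 0 0" --pt "0.02 0 0 0 0 0" --pt "0.021 0 0 0 0 0"

```text
clock: 7.95
tool_pos: [0.5404, -0.1321, 0.0266]
orientation: [180.0, 0.0, -9.5]
force: [-2.5, 0.9, 1.9]
opening: 0.0876
gripper_force: 1.6
```

```bash
python3 - <<'E'
from h import *
import cv2
state()
cv2.imwrite("pics/w3.png",viewer.snapshot("wrist")[...,::-1])
E
```

```text
t 7.95 jig [ 0.0474 -0.066   0.0266] F jig [-2.6  0.4  1.9] ori [180.    0.   -9.5] open 0.08760672362464768
```

View pics/w3.png

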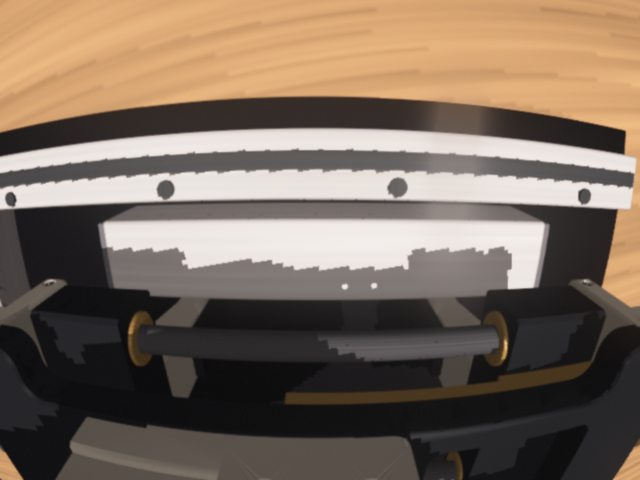

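A few mm of gap remain to the fence, and the tube is parallel to it. I'll close slowly.

>>> carry_out --pt "0.0015 0 0 0 0 0" --pt "0.003 0 0 0 0 0" --pt "0.0045 0 0 0 0 0" --pt "0.006 0 0 0 0 0"

```text
clock: 8.5
tool_pos: [0.5448, -0.1329, 0.0263]
orientation: [180.0, 0.2, -9.5]
force: [-8.5, 4.0, 6.6]
opening: 0.0872
gripper_force: 4.7
```

>>> carry_out --pt "0.001 0 0 0 0 0" --pt "0.002 0 0 0 0 0"

```text
clock: 8.75
tool_pos: [0.5448, -0.1331, 0.026]
orientation: [180.0, 0.3, -9.6]
force: [-13.1, 5.8, 8.4]
opening: 0.0879
gripper_force: 7.1
```

>>> carry_out --pt "-0.004 0 0 0 0 0" --pt "-0.012 0 0 0 0 0" --pt "-0.022 0 0 0 0 0" --pt "-0.025 0 -0.015 0 0 0" --pt "-0.025 0 -0.035 0 0 0" --pt "-0.025 0.01 -0.055 0 0 0" --pt "-0.02 0.035 -0.065 0 0 0" --pt "-0.005 0.065 -0.065 0 0 0"

```text
clock: 9.75
tool_pos: [0.5336, -0.197, 0.0944]
orientation: [-180.0, -0.2, -9.4]
force: [-0.1, 0.5, -0.6]
opening: 0.0874
gripper_force: 0.0
```

>>> carry_out --pt "0.01 0.03 0 0 0 0" --pt "0.02 0.06 0 0 0 0" --pt "0.026 0.08 0 0 0 0" --pt "0.026 0.08 0 0 0 0" --pt "0.026 0.08 0 0 0 0" --pt "0.026 0.08 0 0 0 0" --pt "0.026 0.08 0 0 0 0" --pt "0.026 0.08 0 0 0 0" --grip -1

```text
clock: 10.75
tool_pos: [0.5451, -0.2795, 0.0917]
orientation: [-180.0, -0.0, -9.5]
force: [-0.1, -0.0, 0.6]
opening: 0.0134
gripper_force: 0.0
```

```bash
python3 - <<'E'
from h import *
import cv2
state()
cv2.imwrite("pics/w4.png",viewer.snapshot("wrist")[...,::-1])
E
```

```text
t 10.75 jig [ 0.0764 -0.2106  0.0917] F jig [-0.1 -0.   0.6] ori [-1.80e+02 -1.00e-02 -9.47e+00] open 0.013395856042984582
```

View pics/w4.png

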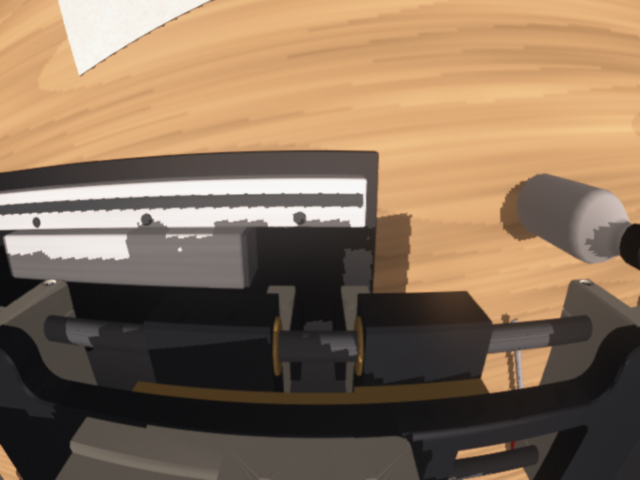

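The tube sits flush on the fence. Its right end is at column ~250 and the fingers are clear at 275–370. I'll descend beside the end, then push along the fence.

>>> carry_out --pt "0 0 0 0 0 0" --pt "0 0 0.01 0 0 0" --pt "0 0 0.02 0 0 0" --pt "0 0 0.032 0 0 0" --pt "0 0 0.045 0 0 0" --pt "0 0 0.058 0 0 0" --pt "0 0 0.065 0 0 0" --pt "0 0 0.065 0 0 0"

```text
clock: 11.8
tool_pos: [0.5446, -0.2798, 0.0258]
orientation: [180.0, 0.1, -9.5]
force: [-0.6, -0.4, 0.4]
opening: 0.0005
gripper_force: 0.0
```

>>> carry_out --pt "0 -0.003 0 0 0 0" --pt "0 -0.006 0 0 0 0" --pt "0 -0.009 0 0 0 0" --pt "0 -0.012 0 0 0 0" --pt "0 -0.015 0 0 0 0" --pt "0 -0.018 0 0 0 0" --pt "0 -0.021 0 0 0 0" --pt "0 -0.024 0 0 0 0"

```text
clock: 12.8
tool_pos: [0.549, -0.256, 0.0265]
orientation: [-180.0, 0.0, -9.5]
force: [-0.2, -0.9, -0.4]
opening: 0.0007
gripper_force: 0.0
```

>>> carry_out --pt "0 -0.003 0 0 0 0" --pt "0 -0.006 0 0 0 0" --pt "0 -0.009 0 0 0 0" --pt "0 -0.012 0 0 0 0" --pt "0 -0.015 0 0 0 0" --pt "0 -0.018 0 0 0 0" --pt "0 -0.021 0 0 0 0" --pt "0 -0.024 0 0 0 0"

```text
clock: 13.8
tool_pos: [0.5529, -0.2323, 0.0266]
orientation: [-180.0, -0.0, -9.5]
force: [-0.1, -1.4, -0.8]
opening: 0.0004
gripper_force: 0.9
```

```bash
python3 - <<'E'
from h import *
import cv2
state()
cv2.imwrite("pics/w5.png",viewer.snapshot("wrist")[...,::-1])
E
```

```text
t 13.8 jig [ 0.0764 -0.1628  0.0266] F jig [ 0.2 -1.4 -0.8] ori [-180.    -0.    -9.5] open 0.0004410389175109416
```

View pics/w5.png

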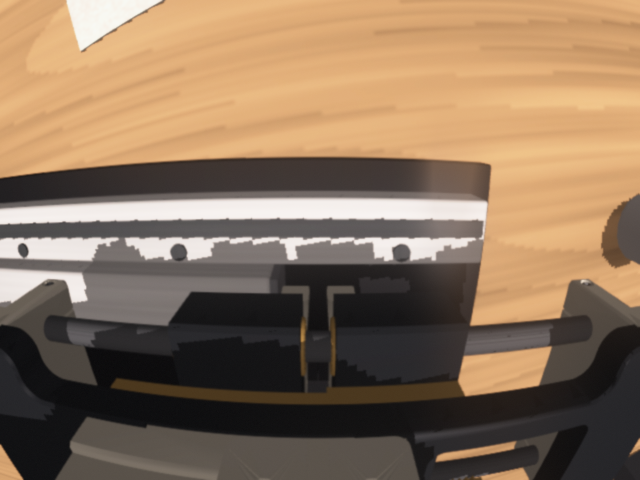

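The finger is in contact with the tube's end cap (column ~280) and pushing. About 60 mm remain.

>>> carry_out --pt "0 -0.003 0 0 0 0" --pt "0 -0.006 0 0 0 0" --pt "0 -0.009 0 0 0 0" --pt "0 -0.012 0 0 0 0" --pt "0 -0.015 0 0 0 0" --pt "0 -0.018 0 0 0 0" --pt "0 -0.021 0 0 0 0" --pt "0 -0.024 0 0 0 0"

```text
clock: 14.85
tool_pos: [0.5569, -0.2086, 0.0266]
orientation: [180.0, -0.0, -9.5]
force: [-1.0, -2.2, -0.9]
opening: 0.0003
gripper_force: 0.8
```

>>> carry_out --pt "0 -0.003 0 0 0 0" --pt "0 -0.006 0 0 0 0" --pt "0 -0.009 0 0 0 0" --pt "0 -0.012 0 0 0 0" --pt "0 -0.015 0 0 0 0" --pt "0 -0.018 0 0 0 0" --pt "0 -0.02 0 0 0 0" --pt "0 -0.022 0 0 0 0"

```text
clock: 15.85
tool_pos: [0.5605, -0.187, 0.0266]
orientation: [180.0, 0.0, -9.5]
force: [-0.9, -3.4, -0.5]
opening: 0.0002
gripper_force: 0.8
```

>>> carry_out --pt "0 -0.002 0 0 0 0" --pt "0 -0.004 0 0 0 0" --pt "0 -0.006 0 0 0 0" --pt "0 -0.008 0 0 0 0"

```text
clock: 16.35
tool_pos: [0.5618, -0.1791, 0.0266]
orientation: [180.0, 0.0, -9.5]
force: [-0.2, -2.3, -0.8]
opening: 0.0004
gripper_force: 0.8
```

```bash
python3 - <<'E'
from h import *
import cv2
state()
cv2.imwrite("pics/w6.png",viewer.snapshot("wrist")[...,::-1])
E
```

```text
t 16.35 jig [ 0.0764 -0.1089  0.0266] F jig [ 0.2 -2.3 -0.8] ori [180.    0.   -9.5] open 0.0004164066651882653
```

View pics/w6.png

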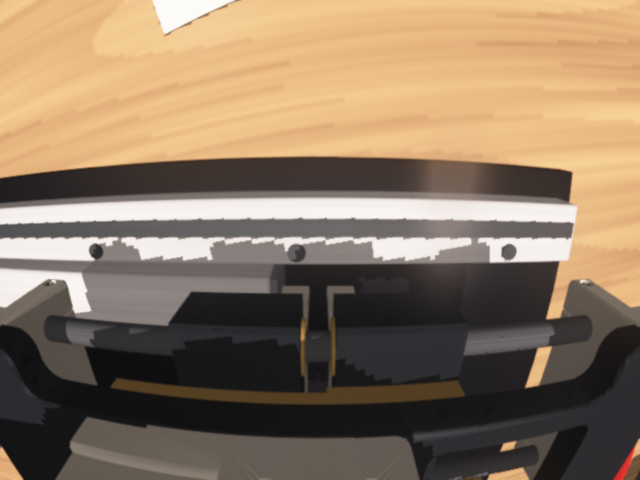

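The end is still flush against the fence and the stop isn't reached yet. I've now used all ten views, so from here I'll go by force in small steps.

>>> carry_out --pt "0 -0.0015 0 0 0 0" --pt "0 -0.003 0 0 0 0" --pt "0 -0.0045 0 0 0 0" --pt "0 -0.006 0 0 0 0"

```text
clock: 16.9
tool_pos: [0.5628, -0.1732, 0.0266]
orientation: [180.0, 0.0, -9.5]
force: [-0.7, -1.7, -1.2]
opening: 0.0005
gripper_force: 0.8
```

>>> carry_out --pt "0 -0.001 0 0 0 0" --pt "0 -0.002 0 0 0 0" --pt "0 -0.003 0 0 0 0"

```text
clock: 17.27
tool_pos: [0.5633, -0.1703, 0.0266]
orientation: [-180.0, 0.0, -9.5]
force: [-0.1, -1.8, -1.8]
opening: 0.0003
gripper_force: 0.8
```

>>> carry_out --pt "0 -0.001 0 0 0 0" --pt "0 -0.002 0 0 0 0" --pt "0 -0.003 0 0 0 0" --pt "0 -0.004 0 0 0 0"

```text
clock: 17.77
tool_pos: [0.564, -0.1664, 0.0266]
orientation: [180.0, -0.0, -9.5]
force: [-1.1, -1.6, -1.2]
opening: 0.0006
gripper_force: 0.8
```

>>> carry_out --pt "0 -0.001 0 0 0 0" --pt "0 -0.002 0 0 0 0" --pt "0 -0.003 0 0 0 0"

```text
clock: 18.15
tool_pos: [0.5634, -0.1655, 0.0266]
orientation: [179.9, 0.1, -9.5]
force: [-2.4, -18.6, 0.4]
opening: 0.0001
gripper_force: 9.4
```

The stop is contacted at about 19 N. I'll retreat, then check and re-seat against the fence with open fingers.

>>> carry_out --pt "0 0.004 0 0 0 0" --pt "0 0.01 0 0 0 0" --pt "0 0.018 0 0 0 0" --pt "0 0.018 -0.02 0 0 0" --pt "0 0.018 -0.045 0 0 0" --pt "-0.01 0.01 -0.065 0 0 0" --pt "-0.03 -0.02 -0.065 0 0 0" --pt "-0.05 -0.05 -0.065 0 0 0"

```text
clock: 19.15
tool_pos: [0.5232, -0.1054, 0.0919]
orientation: [-180.0, -0.1, -9.6]
force: [-0.0, 0.7, -0.6]
opening: 0.0008
gripper_force: 0.0
```

>>> carry_out --pt "0 -0.03 0 0 0 0" --pt "0 -0.055 0 0 0 0" --pt "0 -0.064 0 0 0 0" --pt "0 -0.064 0 0 0 0" --pt "0 -0.064 0 0 0 0" --pt "0 -0.064 0 0 0 0" --pt "0 -0.064 0 0 0 0" --pt "0 -0.064 0 0 0 0" --grip 1

```text
clock: 20.15
tool_pos: [0.5339, -0.0431, 0.0916]
orientation: [180.0, 0.0, -9.5]
force: [0.2, 0.1, 0.2]
opening: 0.075
gripper_force: 0.0
```

>>> carry_out --pt "0 0 0 0 0 0" --pt "0 0 0 0 0 0" --pt "0 0 0.015 0 0 0" --pt "0 0 0.03 0 0 0" --pt "0 0 0.045 0 0 0" --pt "0 0 0.058 0 0 0" --pt "0 0 0.065 0 0 0" --pt "0 0 0.065 0 0 0"

```text
clock: 21.15
tool_pos: [0.5336, -0.0429, 0.0259]
orientation: [180.0, 0.1, -9.5]
force: [0.3, -0.1, -0.1]
opening: 0.0875
gripper_force: 0.0
```

```bash
python3 -c "
from h import *
state()"
```

```text
t 21.15 jig [0.0261 0.0208 0.0259] F jig [ 0.3 -0.1 -0.1] ori [ 1.7997e+02  6.0000e-02 -9.5000e+00] open 0.08749338635190235
```

Push to about TCP x = .052 in the jig frame, slowly.

>>> carry_out --pt "0.003 0 0 0 0 0" --pt "0.006 0 0 0 0 0" --pt "0.009 0 0 0 0 0" --pt "0.012 0 0 0 0 0" --pt "0.015 0 0 0 0 0" --pt "0.018 0 0 0 0 0" --pt "0.02 0 0 0 0 0" --pt "0.022 0 0 0 0 0"

```text
clock: 22.15
tool_pos: [0.5557, -0.0464, 0.0265]
orientation: [180.0, 0.0, -9.5]
force: [-0.2, -0.5, -0.3]
opening: 0.0876
gripper_force: 0.0
```

>>> carry_out --pt "0.001 0 0 0 0 0" --pt "0.002 0 0 0 0 0" --pt "0.003 0 0 0 0 0" --pt "0.004 0 0 0 0 0"

```text
clock: 22.65
tool_pos: [0.559, -0.0471, 0.0264]
orientation: [180.0, 0.1, -9.5]
force: [-2.8, 0.5, 1.3]
opening: 0.0874
gripper_force: 1.1
```

>>> carry_out --pt "0.001 0 0 0 0 0" --pt "0.002 0 0 0 0 0" --pt "0.003 0 0 0 0 0"

```text
clock: 23.02
tool_pos: [0.5592, -0.0476, 0.0259]
orientation: [179.9, 0.3, -9.6]
force: [-12.5, 5.8, 9.0]
opening: 0.0876
gripper_force: 6.8
```

>>> carry_out --pt "-0.004 0 0 0 0 0" --pt "-0.012 0 0 0 0 0" --pt "-0.024 0 0 0 0 0" --pt "-0.032 0 -0.01 0 0 0" --pt "-0.035 0 -0.04 0 0 0" --pt "-0.035 0 -0.08 0 0 0" --pt "-0.035 0 -0.125 0 0 0" --pt "-0.035 0 -0.17 0 0 0"

```text
clock: 24.02
tool_pos: [0.5275, -0.0418, 0.1989]
orientation: [-180.0, -0.1, -9.5]
force: [0.7, -0.1, -0.9]
opening: 0.0871
gripper_force: 0.0
```

>>> carry_out --pt "0 -0.05 0 0 0 0" --pt "-0.01 -0.1 0 0 0 0" --pt "-0.03 -0.15 0 0 0 0" --pt "-0.05 -0.2 0 0 0 0" --pt "-0.08 -0.25 0 0 0 0" --pt "-0.11 -0.3 0 0 0 0" --pt "-0.14 -0.34 0 0 0 0" --pt "-0.17 -0.38 0 0 0 0"

```text
clock: 25.02
tool_pos: [0.4218, 0.3624, 0.1975]
orientation: [-179.9, -0.0, -9.5]
force: [0.0, 0.1, 0.4]
opening: 0.0879
gripper_force: 0.0
```

```bash
python3 - <<'E'
from h import *
import cv2
state()
im=viewer.snapshot("top"); cv2.imwrite("pics/top9.png",im[...,::-1])
# rectify at tube-top plane z=.047, 1px = 0.5mm: rows jig x .03...13, cols jig y
xs=np.arange(.04,.11,.0005); ys=np.arange(-.12,.16,.0005)
def rect(z):
    g=np.array([[(x,y,z) for y in ys] for x in xs]).reshape(-1,3)
    q=proj("top",T(J,g)).reshape(len(xs),len(ys),2).astype(np.float32)
    return cv2.remap(cv2.cvtColor(im,cv2.COLOR_RGB2GRAY),q,None,cv2.INTER_LINEAR).astype(int)
r=rect(.047)
print("rows: jig x; cols y=-.07,-.03,.01,.05,.09,.11")
ci=[np.argmin(abs(ys-v)) for v in (-.07,-.03,.01,.05,.09,.11)]
for k in range(0,len(xs),4): print(xs[k].round(4),r[k,ci])
print("along y at x=.0825,.075")
for k in range(0,len(ys),4): 
    if ys[k]<-.07 or ys[k]>.1: print(ys[k].round(4),r[np.argmin(abs(xs-.0825)),k],r[np.argmin(abs(xs-.072)),k])
E
```

```text
t 25.025 jig [-0.1512  0.4021  0.1975] F jig [0.  0.1 0.4] ori [-1.7994e+02 -3.0000e-02 -9.4700e+00] open 0.08785867107608544
rows: jig x; cols y=-.07,-.03,.01,.05,.09,.11
0.04 [44 43 41 40 39 37]
0.042 [44 43 41 40 39 38]
0.044 [44 43 42 40 39 39]
0.046 [43 43 42 39 39 39]
0.048 [43 44 43 40 41 39]
0.05 [44 24 26 25 24 34]
0.052 [34 15 14 17 14 13]
0.054 [35 32 28 34 29 33]
0.056 [63 68 65 67 67 56]
0.058 [66 68 69 69 68 67]
0.06 [65 66 68 67 66 66]
0.062 [62 62 61 60 60 62]
0.064 [106 105  99  98  92  99]
0.066 [220 217 214 211 204 171]
0.068 [225 225 224 223 219 219]
0.07 [224 224 223 223 220 222]
0.072 [223 223 222 222 220 221]
0.074 [223 222 221 221 220 220]
0.076 [222 222 221 222 219 220]
0.078 [222 222 221 221 218 218]
0.08 [222 222 221 220 216 216]
0.082 [222 221 221 219 215 214]
0.084 [222 221 221 218 215 215]
0.086 [221 222 221 220 216 215]
0.088 [221 222 221 220 215 215]
0.09 [221 221 222 220 215 215]
0.092 [221 222 222 219 215 216]
0.094 [222 222 222 218 215 215]
0.096 [222 222 222 220 216 210]
0.098 [201 197 204 204 200 203]
0.1 [205 203 205 202 199 210]
0.102 [217 216 2
[... 174 characters left out ...]
-0.114 45 44
-0.112 44 43
-0.11 44 44
-0.108 44 44
-0.106 44 44
-0.104 45 44
-0.102 44 43
-0.1 44 44
-0.098 45 44
-0.096 44 44
-0.094 44 44
-0.092 44 44
-0.09 42 43
-0.088 43 42
-0.086 43 44
-0.084 43 42
-0.082 43 45
-0.08 58 70
-0.078 96 116
-0.076 162 148
-0.074 229 220
-0.072 224 225
0.1 214 221
0.102 214 220
0.104 214 220
0.106 214 220
0.108 214 220
0.11 214 221
0.112 215 222
0.114 211 222
0.116 187 176
0.118 133 139
0.12 123 139
0.122 138 158
0.124 138 158
0.126 103 127
0.128 157 155
0.13 162 146
0.132 163 137
0.134 161 137
0.136 155 136
0.138 157 159
0.14 157 158
0.142 159 155
0.144 160 148
0.146 160 135
0.148 160 134
0.15 160 155
0.152 158 161
0.154 144 135
0.156 139 117
0.158 138 165
```

```bash
python3 - <<'E'
from h import *
import cv2
ys=np.arange(.108,.134,.001)
def prof(f,x,z):
    im=cv2.imread(f,0); q=proj("top",T(J,[(x,y,z) for y in ys])).astype(np.float32)[None]
    return cv2.remap(im,q,None,cv2.INTER_LINEAR)[0]
print((ys*1000).round().astype(int))
for f in ("pics/top0.png","pics/top9.png"):
  for x in (.05,.056,.07,.08,.09): print(f[5:9],x,prof(f,x,.042))
E
```

```text
[108 109 110 111 112 113 114 115 116 117 118 119 120 121 122 123 124 125
 126 127 128 129 130 131 132 133 134]
top0 0.05 [ 35  35  35  35  36  35  34  33  33  33  45  61  84 122 161 164 160 157
 155 153 154 155 154 153 152 153 154]
top0 0.056 [ 35  35  34  34  34  35  35  35  35  41  47  64  86 110 133 153 157 156
 155 153 152 152 152 152 152 152 152]
top0 0.07 [ 36  36  35  35  34  35  35  35  35  42  51  66  93 119 135 148 147 128
 105  94  85  78  71  70  76  79  80]
top0 0.08 [ 33  33  34  34  34  34  34  34  35  38  41  54  69  95 125 153 139 124
 125 142 158 156 154 153 154 155 153]
top0 0.09 [ 35  33  33  32  32  34  34  34  35  37  45  60  74 108 142 149 135 123
 129 137 144 148 150 151 152 151 151]
top9 0.05 [ 39  39  39  39  39  39  38  38  37  37  50  66  89 130 171 174 170 167
 164 162 163 164 163 162 161 162 163]
top9 0.056 [ 43  44  40  36  33  31  29  22  15  26  36  58  88 118 142 162 166 165
 164 162 161 161 161 161 161 160 161]
top9 0.07 [220 219 219 219 220 221 221 216 211 178 140 118 119 120 136 153 155 136
 113 101  91  83  75  74  80  84  85]
top9 0.08 [218 217 217 217 219 220 220 220 202 156 110 105 105 116 138 160 146 131
 132 150 167 165 162 162 162 163 161]
top9 0.09 [215 214 214 215 216 216 216 216 180 140 116 114 112 132 153 156 142 130
 137 145 152 157 160 161 162 161 160]
```

The grey cap meets the stop's edge with no dark gap, and the near side is parallel to the fence along its whole length. I'm handing in the job.

```bash
python3 -c "
from plant import workorder
print(workorder.close_job())"
```

```text
the job is handed in; nothing more can be done
None
```

The job is handed in: the tube lies flat along the fence with its end butted against the stop block, with no gap visible at the stop and the tube pushed home against the fence; the hand-in gave no verdict, and I did not measure the bystanders afterwards.

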